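# Shift the boiled kettle and slide the soup onto the large zone

## Task

The kettle has boiled and the soup pot now needs the large cooking zone. First slide the kettle across the glass from the large zone to the free middle-sized zone, then slide the two-handled pot from the small zone onto the large one, each centred on its ring. Both are full: keep them flat on the glass all the way without lifting or tipping them, do not knock them together, and leave the things standing around where they are.

Things in the scene. Friction and masses are not known exactly. Their poses are not given: they have to be found in the camera images.
- hob: Black glass hob fixed in the worktop, 410 mm deep (its x) by 570 mm wide (its y), its glass 6 mm above the worktop; origin at its centre, at worktop level. Large zone in its right half; middle-sized and small zone in its left half, one in front of the other, in either order. A wall cabinet hangs above x > 0.639 m where y < 0.02 m, from z = 0.395 m up: keep the wrist clear.
- zone_large: Large cooking zone, a thin grey printed circle 210 mm across with a small cross in its centre; flat on the glass. Origin at its centre, on the glass (z = 0.006). The kettle starts here.
- zone_middle: Middle-sized cooking zone, a printed circle 180 mm across; origin at its centre, on the glass. Free at the start; 214 mm from the small zone's centre.
- zone_small: Small cooking zone, a printed circle 145 mm across; origin at its centre, on the glass. The pot starts here.
- kettle: Closed steel stove kettle, about 0.8 kg: round body 192 mm across near its foot (172 at 70 mm, 140 at 100 mm height), 115 mm high, centred at (0, -18) mm of its frame; lid to 127 mm, lid knob to 148 mm. The spout sticks out to +y, as far as y = 110 mm; it is 42 mm wide and 50 to 124 mm above the underside. Origin on the underside, z up.
- kettle_grip (a point): Top of the kettle's black arched handle, 234 mm above its underside, above the body's centre. The arch is 26 mm wide along the kettle's x and stands in the kettle's x = 0 plane (solid beneath), so it is pinched from above with the fingers closing along the kettle's x.
- kettle_base (a point): Centre of the kettle's round underside.
- pot: Lidded steel pot, about 0.75 kg (the lid stays on): body 150 mm across (155 at the rim), 91 mm high, lid to 110 mm, black lid knob 37 mm across to 136 mm. Two loop handles of 10 mm bar stand out level at its +x and -x sides to 119 mm from the centre; each loop is 50 mm wide along its y, 65 to 79 mm above the underside. Origin at the centre of its underside, z up.
- pot_grip_a (a point): Middle of the loop handle on the pot's +x side, 95 mm from the pot's centre and 72 mm above its underside; the loop is 50 mm wide there.
- pot_grip_b (a point): The same on the pot's -x side.
- pepper_mill: Brown wooden pepper mill, 58 mm across, 170 mm high, on the glass at the back, between the zones. Origin under its centre. Leave it alone.
- salt_shaker: Glass salt shaker with a grey cap, 44 mm across, 90 mm high, on the front of the glass, between the zones. Origin under its centre. Leave it alone.
- ribbed_mug: Ribbed pale stoneware mug, 110 mm across, 104 mm high, its handle out to y = -73 mm; origin underneath, the cup's centre at y = +18 mm. Right of the hob. Leave it alone.
- balm_tin: Flat round pale tin, 90 mm across, 32 mm high, right of the hob. Origin under its centre. Leave it alone.

How it is judged:
By the outcome, as a careful person would: the job done as asked, in the order asked, and still so for the second after the job is handed in, with the robot touching nothing.
It also fails if it takes over 58 s, if anything falls off the work surface, if the arm or the gripper's body presses on something with over 40 N, if the wrist force passes 120 N, or if a joint passes its speed limit or range.

## Robot

A 7-joint arm with a two-finger parallel gripper is mounted at the origin on a cart in front of the work surface, level with it; the furniture and walls round the work are solid. World frame = base frame: x ahead of the robot, y to its left, z up, the work surface at z = 0. Lengths are in mm, angles in rad, forces in N, time in s.
With the tool pointing down it reaches from about 350 to 775 mm from the base axis. Payload 3.1 kg.
Tool frame: the origin (TCP) lies midway between the tips of the shut fingers; the grasp point (between the pads) lies 19 mm behind it; z points along the fingers, y is the line along which they close (so a half turn about z gives the same grasp; the last joint's range is limited). The gripper opens to 85 mm and grips with 20 to 120 N. Pads are 22 mm wide; open, the fingers measure 114 mm over their backs; the gripper's body (76 mm by 85 mm) begins 54 mm behind the grasp point. The pads swing forward as they close: fully open they stand 13 mm farther back than shut.
Start: joints at [1.156, 0.311, 0.014, 1.512, -0.004, 1.319, -0.027], TCP at [200.356, -512.226, 193.204] pointing down, gripper open.
Joint ranges: [-2.7, 2.7], [-0.3, 1.91], [-1.27, 1.3], [0.12, 2.57], [-1.44, 4.58], [0.2, 2.03], [-3.05, 3.05]. Speed limits (rad/s): [2.79, 2.79, 3.14, 3.14, 3.14, 3.14, 3.14].

## Interface

Orientations are given as a unit quaternion [x, y, z, w].
In Python, from rig import read_state, grab_frame, camera_model, finish_job gives the robot as it stands. The module is installed in compiled form; this text tells all that it offers.
- The arm moves only by the shell command python3 -m pendant 'ROWS' [FORCE]. ROWS is JSON, one flat list of numbers, 5 for each row, row after row: the shift along the tool's x, y, z in mm, then the turn about the tool's z in units of 5 degrees (1.0 is 5 degrees), then the opening, from 0 (shut) to 1 (fully open). A call has 1 to 8 rows; each row shifts and turns the commanded pose from where the row before left it, along the tool's axes as they then stand; what a row does not reach is not made up. A row lasts 1/12 s, in which the tool goes at most 41.7 mm and 7.16 degrees, less where a joint would pass 70% of its speed; a pose out of reach is approached as far as the arm can. A call is refused whole if a number of a shift passes 41.7 or a number of a turn 1, either way. A call with a gripper value outside its range is refused whole. The fingers move at their own pace and stop on an object; FORCE is the grip in N (left out, the last holds). Time passes only in rows, so rows that do not move let the fingers close. It gives the time, the measured TCP pose, the force, the opening and the grip force at its end, in the units of the state.
- read_state(): the state, without advancing time (a new reading comes with each control period).
- grab_frame(name): name is "scene" or "top"; returns (picture, depth): 420x560x3 uint8, blue, green, red; 420x560 float32, mm along the optical axis (not along the pixel's ray), 0 where there is no reading.
- camera_model(name): a dict with "K" (3x3 intrinsics, pixels), "k1" (the pictures are not rectified: a ray, as slopes to the right and down, at radius r is drawn at 1 + k1 r^2 times it, then the intrinsics apply), "cam_to_world" (4x4, takes a point from camera to world coordinates). Camera axes: x right, y up, looking along -z (the intrinsics and any distortion apply to the point x, -y, -z); pixel columns grow to the right and rows downward; lengths in mm; the calibration is good to about 2 mm. A picture is of the moment at which its call begins. camera_model takes no time and is no camera call.
- finish_job(): hands the job in; it is judged then, once.
The state is a dict: "time": time; "joints": joint angles; "dq": joint speeds; "joint_efforts": joint torques, N m; "position": TCP position; "eef_rot": TCP orientation; "ft_force": force on the tool from outside, world axes, zero at the start; "wrist_torque": the same for the moment, N m; "finger_gap": opening from 0.0 (shut) to 1.0 (fully open); "grasp_force": force on a finger pad.
Only numpy, scipy, OpenCV 4.12 (cv2) and the standard library are available. Lean on these libraries where they do the work, as an engineer would, in place of code of your own. Each camera call takes 0.05 s, during which the arm holds its last target. There are 200 camera calls.

## Working session

There is one attempt and no reset: what is moved stays moved. The work goes in short steps, Python scripts to look and compute and a shell command to move; the robot and the scene stay as the last step left them, time stands still between calls to the robot, and variables do not carry over. Pictures are saved under pics/ and viewed, at most 10 in all, crops included, and the job is handed in when it is done.

```bash
mkdir -p pics; cat > h.py <<'E'
import numpy as np, cv2
from rig import *
def save(n,f):
    p,d=grab_frame(n); cv2.imwrite(f'pics/{f}.png',p); np.save(f'pics/{f}.npy',d); return p,d
def ray(n,u,v):
    c=camera_model(n);K=np.array(c['K'],float);T=np.array(c['cam_to_world'],float)
    x,y=(u-K[0,2])/K[0,0],(v-K[1,2])/K[1,1]
    rd=np.hypot(x,y);r=rd
    for _ in range(30): r=rd/(1+c['k1']*r*r)
    s=r/rd if rd>0 else 1
    return T[:3,3],T[:3,:3]@np.array([x*s,-y*s,-1.])
def atz(n,u,v,z):
    o,d=ray(n,u,v); return o+d*(z-o[2])/d[2]
def atd(n,u,v,dep):
    o,d=ray(n,u,v); return o+d*dep
def proj(n,P):
    c=camera_model(n);K=np.array(c['K'],float);T=np.array(c['cam_to_world'],float)
    q=T[:3,:3].T@(np.asarray(P,float)-T[:3,3]); x,y=q[0]/-q[2],-q[1]/-q[2]; s=1+c['k1']*(x*x+y*y)
    return np.array([K[0,0]*x*s+K[0,2],K[1,1]*y*s+K[1,2]])
def cloud(n,d):
    c=camera_model(n);K=np.array(c['K'],float);T=np.array(c['cam_to_world'],float)
    v,u=np.mgrid[0:420,0:560]
    x,y=(u-K[0,2])/K[0,0],(v-K[1,2])/K[1,1];rd=np.hypot(x,y);r=rd.copy()
    for _ in range(30): r=rd/(1+c['k1']*r*r)
    s=np.where(rd>0,r/np.maximum(rd,1e-9),1)
    P=np.stack([x*s*d,-y*s*d,-d],-1)@T[:3,:3].T+T[:3,3]
    P[d<=0]=np.nan
    return P
E
python3 - <<'E'
from h import *
for n in('scene','top'):
    save(n,n+'0'); c=camera_model(n); print(n,c)
print(read_state())
E
```

```text
scene {'K': array([[380.88424934,   0.        , 272.84632756],
       [  0.        , 380.88424934, 207.7222825 ],
       [  0.        ,   0.        ,   1.        ]]), 'k1': -0.10766856278639368, 'cam_to_world': array([[-4.83670255e-01,  6.67429496e-01, -5.66216347e-01,
        -9.57440394e+00],
       [-8.75230441e-01, -3.73176200e-01,  3.07751847e-01,
         3.23337681e+02],
       [-5.89580425e-03,  6.44420198e-01,  7.64648840e-01,
         8.77249653e+02],
       [ 0.00000000e+00,  0.00000000e+00,  0.00000000e+00,
         1.00000000e+00]])}
top {'K': array([[469.8712369 ,   0.        , 280.69779844],
       [  0.        , 469.8712369 , 211.5894721 ],
       [  0.        ,   0.        ,   1.        ]]), 'k1': -0.08472212769701404, 'cam_to_world': array([[-2.66826137e-02,  9.85559471e-01, -1.67214137e-01,
         3.17430549e+02],
       [-9.99574366e-01, -2.43311140e-02,  1.60961084e-02,
         5.52505686e+01],
       [ 1.17951659e-02,  1.67572452e-01,  9.85789200e-01,
         1.48962819e+03],
       [ 0.00000000e+00,  0.00000000e+00,  0.00000000e+00,
         1.00000000e+00]])}
{'time': 0.1, 'joints': array([ 1.15630734,  0.31164386,  0.01399157,  1.51289216, -0.00438078,
        1.31921034, -0.02719717]), 'dq': array([-0.00047633, -0.00097259,  0.00163026, -0.00313886,  0.00060646,
       -0.00069844,  0.00042986]), 'joint_efforts': array([ 5.91874614e-04, -3.80855799e+01,  1.46359093e-01, -2.31240320e+01,
        1.22381654e-02,  8.04926298e-03, -3.56497743e-06]), 'position': array([ 200.05326008, -511.53706257,  192.23264042]), 'eef_rot': array([ 9.82670304e-01,  1.85358969e-01, -2.49202794e-04, -1.03200164e-03]), 'ft_force': array([ 0.49735288, -0.63097185, -0.31818427]), 'wrist_torque': array([-0.01169745,  0.04517997, -0.02057191]), 'grasp_force': 0.0, 'finger_gap': 0.9991702331821266}
```

View pics/scene0.png

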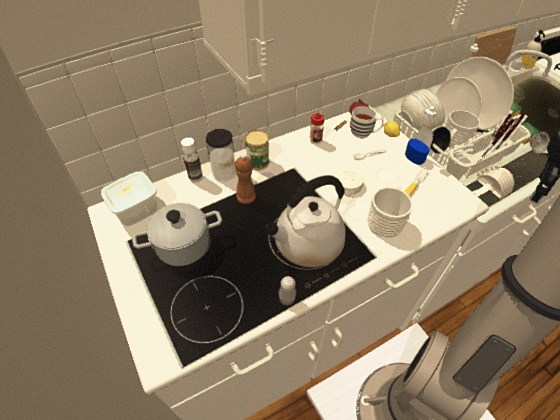

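View pics/top0.png

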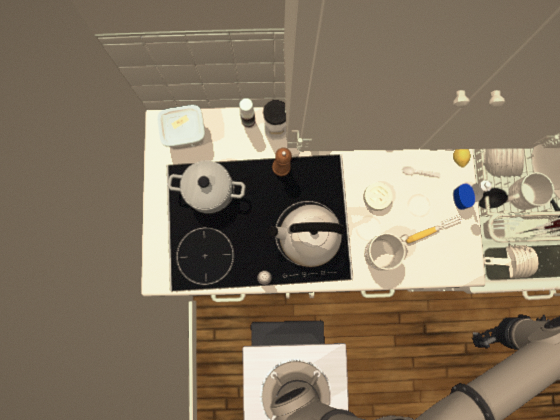

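```bash
cat > o.py <<'E'
from h import *
import sys
def ortho(n,f,z=6,x0=330,x1=800,y0=-280,y1=400,s=1.0):
    p=cv2.imread(f'pics/{f}.png')
    X=np.arange(x1,x0,-1/s);Y=np.arange(y1,y0,-1/s)
    xx,yy=np.meshgrid(X,Y,indexing='ij')
    c=camera_model(n);K=np.array(c['K']);T=np.array(c['cam_to_world'])
    q=(np.stack([xx,yy,np.full_like(xx,z)],-1)-T[:3,3])@T[:3,:3]
    x=q[...,0]/-q[...,2];y=-q[...,1]/-q[...,2];k=1+c['k1']*(x*x+y*y)
    return cv2.remap(p,(K[0,0]*x*k+K[0,2]).astype('f4'),(K[1,1]*y*k+K[1,2]).astype('f4'),cv2.INTER_LINEAR)
E
python3 - <<'E'
from o import *
a=ortho('top','top0');b=ortho('scene','scene0')
out=np.vstack([a,b]);out=cv2.resize(out,None,fx=.63,fy=.63,interpolation=cv2.INTER_AREA);print(out.shape)
# brighten
cv2.imwrite('pics/ortho.png',np.clip(out.astype(float)*1.6,0,255).astype('u1'))
E
python3 - <<'E'
from h import *
for n in('top','scene'):
    d=np.load(f'pics/{n}0.npy');P=cloud(n,d).reshape(-1,3);col=cv2.imread(f'pics/{n}0.png').reshape(-1,3).mean(1)
    def rep(nm,x,y,r,z0,z1):
        m=(np.hypot(P[:,0]-x,P[:,1]-y)<r)&(P[:,2]>z0)&(P[:,2]<z1);Q=P[m]
        if len(Q): print(n,nm,len(Q),'min',Q.min(0).round(),'max',Q.max(0).round(),'med',np.median(Q,0).round(1))
    for nm,u,v in(('pot',205,183),('kettle',315,228),('mill',283,155),('salt',264,277),('mug',385,252),('tin',379,195)):
        q=atz('top',u,v,100); 
        if n=='top':print(nm,q.round())
        if nm=='pot': rep('knob',q[0],q[1],60,122,150); rep('pot65+',q[0],q[1],150,62,84)
        if nm=='kettle': rep('handle',q[0],q[1],140,200,260); rep('top',q[0],q[1],140,225,260)
        if nm in('mill','salt','mug','tin'): 
            q=atz('top',u,v,dict(mill=170,salt=90,mug=104,tin=32)[nm]);rep(nm,q[0],q[1],75,dict(mill=130,salt=70,mug=70,tin=24)[nm],200)
E
```

```text
(592, 428, 3)
pot [647. 260. 100.]
top knob 118 min [626. 215. 122.] max [660. 278. 148.] med [642.6 260.6 140.3]
top pot65+ 235 min [569. 143.  62.] max [796. 377.  84.] med [635.8 231.1  80.2]
kettle [501. -69. 100.]
top handle 489 min [ 473. -132.  200.] max [502.  10. 244.] med [487.1 -59.  230.5]
top top 328 min [ 474. -115.  225.] max [502. -11. 244.] med [487.2 -61.9 234.3]
mill [729.  21. 100.]
top mill 223 min [690.  -2. 130.] max [741.  46. 180.] med [710.   22.6 159. ]
salt [360.  87. 100.]
top salt 106 min [345.  72.  81.] max [378. 102. 102.] med [362.6  86.8  91.3]
mug [ 423. -275.  100.]
top mug 356 min [ 372. -338.   70.] max [ 480. -225.  110.] med [ 430.5 -295.8   98.5]
tin [ 597. -267.  100.]
top tin 613 min [ 566. -326.   24.] max [ 654. -235.   41.] med [ 608.9 -280.2   32.1]
scene knob 139 min [623. 241. 132.] max [657. 276. 145.] med [637.  258.6 140.8]
scene pot65+ 579 min [565. 141.  62.] max [796. 376.  84.] med [606.6 284.4  78.3]
scene handle 584 min [ 472. -134.  200.] max [500.   8. 244.] med [480.8 -48.9 229.3]
scene top 359 min [ 473. -114.  225.] max [500. -16. 244.] med [482.  -59.  235.3]
scene mill 252 min [688.   2. 131.] max [730.  48. 178.] med [702.3  28.6 155.9]
scene salt 186 min [342.  68.  70.] max [374. 103.  98.] med [354.3  88.9  91. ]
scene mug 774 min [ 369. -339.   70.] max [ 482. -225.  109.] med [ 425.7 -282.6   91.5]
scene tin 460 min [ 564. -328.   24.] max [ 654. -246.   39.] med [ 604.1 -283.5   33.4]
```

View pics/ortho.png

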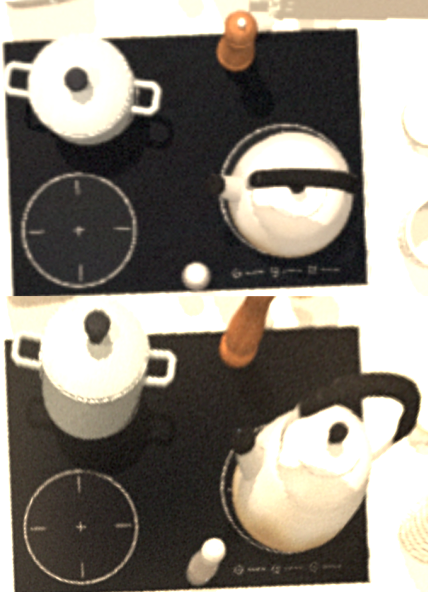

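```bash
cat > m.py <<'E'
from o import *
from scipy.optimize import minimize
def ring(n,f,c0,R,z=6,w=25,arc=None):
    x0,x1,y0,y1=330,800,-280,400;s=2
    im=cv2.cvtColor(ortho(n,f,z,x0,x1,y0,y1,s),cv2.COLOR_BGR2GRAY).astype(float)
    im=np.minimum(im,90); im=im-cv2.medianBlur(im.astype('u1'),31)   # thin bright line
    im=cv2.GaussianBlur(np.maximum(im,0),(0,0),2)
    t=np.linspace(0,2*np.pi,720)
    if arc is not None: t=t[arc(t)]
    best=None
    def sc(c):
        X=c[0]+R*np.cos(t);Y=c[1]+R*np.sin(t)
        return cv2.remap(im.astype('f4'),((y1-Y)*s).astype('f4')[None],((x1-X)*s).astype('f4')[None],cv2.INTER_LINEAR).mean()
    g=[(sc((c0[0]+a,c0[1]+b)),c0[0]+a,c0[1]+b) for a in np.arange(-w,w+.1,1) for b in np.arange(-w,w+.1,1)]
    g=max(g); r=minimize(lambda c:-sc(c),g[1:],method='Nelder-Mead'); return r.x.round(1),round(-r.fun,2)
def pts(n,f): return cloud(n,np.load(f'pics/{f}.npy')).reshape(-1,3)
def kettle(n,f,q,zg=240):
    P=pts(n,f);Q=P[(np.hypot(P[:,0]-q[0],P[:,1]-q[1])<110)&(P[:,2]>205)&(P[:,2]<262)]
    H=Q[Q[:,2]>zg-15]; (cx,cy),(a,b),ang=cv2.minAreaRect(H[:,:2].astype('f4'))
    v=np.linalg.svd(H[:,:2]-H[:,:2].mean(0))[2][0]; v=v*np.sign(v[1])
    print(n,'handle box',round(cx,1),round(cy,1),round(a),round(b),'yaw of kettle y vs world y deg',round(np.degrees(np.arctan2(-v[0],v[1])),1),'topz',np.percentile(Q[:,2],[50,90,98]).round(1))
def pot(n,f,q):
    P=pts(n,f);D=np.hypot(P[:,0]-q[0],P[:,1]-q[1])
    K=P[(D<45)&(P[:,2]>126)&(P[:,2]<152)]; print(n,'knob',((K.min(0)+K.max(0))/2).round(1),K[:,2].max().round(1))
    H=P[(D>88)&(D<128)&(P[:,2]>62)&(P[:,2]<95)]
    m=[H[H[:,1]>q[1]+60],H[H[:,1]<q[1]-60]]
    c=[]
    for h in m:
        (cx,cy),(a,b),g=cv2.minAreaRect(h[:,:2].astype('f4'));print(' handle',len(h),round(cx,1),round(cy,1),round(a),round(b),round(g),'z',np.median(h[:,2]).round(1));c.append((cx,cy))
    d=np.subtract(c[0],c[1]);print(' mid',np.mean(c,0).round(1),'len',np.hypot(*d).round(1),'axis deg from +y',np.degrees(np.arctan2(-d[0],d[1])).round(1))
E
python3 - <<'E'
from m import *
for n in('top','scene'):
    f=n+'0'
    print(n,'mid',ring(n,f,(435,273),90),'large',ring(n,f,(495,-60),105,arc=lambda t:(np.cos(t-1.2)>.45)))
    kettle(n,f,(487,-62)); pot(n,f,(640,259))
E
```

```text
top mid (array([435. , 274.9]), np.float64(25.99)) large (array([497.3, -54.3]), np.float64(24.43))
top handle box 487.6 -63.0 104 26 yaw of kettle y vs world y deg -1.8 topz [231.  239.9 242.3]
top knob [643.  261.3 139. ] 147.6
 handle 94 658.7 360.3 34 51 77 z 82.5
 handle 87 628.3 158.1 31 49 82 z 82.3
 mid [643.5 259.2] len 204.5 axis deg from +y -8.5
scene mid (array([433.9, 272.4]), np.float64(34.06)) large (array([497.1, -57. ]), np.float64(23.27))
scene handle box 484.8 -65.2 98 26 yaw of kettle y vs world y deg -3.7 topz [230.2 239.8 241.4]
scene knob [639.8 258.3 138.5] 145.3
 handle 113 655.2 359.5 31 51 82 z 81.6
 handle 107 625.7 157.9 32 51 84 z 83.2
 mid [640.5 258.7] len 203.8 axis deg from +y -8.3
```

```bash
cat > p.py <<'E'
from h import *
def pose():
    s=read_state();q=s['eef_rot'];from scipy.spatial.transform import Rotation as R
    M=R.from_quat(q).as_matrix();return s,s['position'],np.degrees(np.arctan2(M[1,0],M[0,0])),M
def plan(tgt,yaw,n,g=1):
    s,p,th,M=pose();p=np.array(p);u=round(-(yaw-th)/5/n,2)
    print('t',round(s['time'],2),'pos',p.round(1),'yaw',th.round(2),'tilt',np.degrees(np.arccos(-M[2,2])).round(2),'f',s['ft_force'].round(1),'gap',round(s['finger_gap'],3),'grip',round(s['grasp_force'],1),'j',np.round(s['joints'],2))
    for k in range(n):
        d=(np.array(tgt)-p)/(n-k);c,w=np.cos(np.radians(th)),np.sin(np.radians(th))
        r=[round(d[0]*c+d[1]*w,1),round(d[0]*w-d[1]*c,1),round(-d[2],1)]
        p=p+[r[0]*c+r[1]*w,r[0]*w-r[1]*c,-r[2]];th-=u*5
        print(*r,u,g,sep=',',end=', ' if (k+1)%8 else '\n')
    print('end',p.round(1),round(th,1))
E
python3 -c "
from p import *
plan((486,-64,285),87.3,16)"
```

```text
t 0.1 pos [ 200.1 -511.5  192.2] yaw 21.36 tilt 0.12 f [ 0.5 -0.6 -0.3] gap 0.999 grip 0.0 j [ 1.16  0.31  0.01  1.51 -0.    1.32 -0.03]
26.8,-19.5,-5.8,-0.82,1, 28.2,-17.6,-5.8,-0.82,1, 29.3,-15.5,-5.8,-0.82,1, 30.4,-13.4,-5.8,-0.82,1, 31.3,-11.2,-5.8,-0.82,1, 32.0,-8.9,-5.8,-0.82,1, 32.5,-6.6,-5.8,-0.82,1, 32.9,-4.2,-5.8,-0.82,1
33.1,-1.9,-5.8,-0.82,1, 33.2,0.5,-5.8,-0.82,1, 33.1,2.9,-5.8,-0.82,1, 32.8,5.2,-5.8,-0.82,1, 32.3,7.5,-5.8,-0.82,1, 31.7,9.8,-5.8,-0.82,1, 30.9,12.1,-5.8,-0.82,1, 30.0,14.3,-5.8,-0.82,1
end [486. -64. 285.] 87.0
```

```bash
python3 -m pendant '[26.8,-19.5,-12,-0.82,1, 28.2,-17.6,-12,-0.82,1, 29.3,-15.5,-12,-0.82,1, 30.4,-13.4,-12,-0.82,1, 31.3,-11.2,-12,-0.82,1, 32.0,-8.9,-12,-0.82,1, 32.5,-6.6,-12,-0.82,1, 32.9,-4.2,-12,-0.82,1]' 60
python3 -m pendant '[33.1,-1.9,0,-0.82,1, 33.2,0.5,0,-0.82,1, 33.1,2.9,0,-0.82,1, 32.8,5.2,0,-0.82,1, 32.3,7.5,0,-0.82,1, 31.7,9.8,0,-0.82,1, 30.9,12.1,0,-0.82,1, 0,0,0,-0.82,1]'
python3 -c "
from p import *
plan((486,-64,285),87.3,4)"
```

```text
time: 0.77
position: [343.6, -286.7, 289.4]
eef_rot: [0.89, 0.457, -0.0, -0.0]
ft_force: [0.9, -1.0, -0.8]
finger_gap: 1.004
grasp_force: 0.0
time: 1.43
position: [470.9, -83.8, 288.8]
eef_rot: [0.72, 0.694, 0.003, -0.002]
ft_force: [0.3, 0.4, 0.1]
finger_gap: 1.004
grasp_force: 0.0
t 1.43 pos [470.9 -83.8 288.8] yaw 87.92 tilt 0.36 f [0.3 0.4 0.1] gap 1.004 grip 0.0 j [ 0.58  0.16 -0.5   1.49  0.07  1.51  0.04]
5.1,3.6,0.9,0.03,1, 5.1,3.6,1.0,0.03,1, 5.1,3.5,0.9,0.03,1, 5.1,3.6,1.0,0.03,1, end [486. -64. 285.] 87.3
```

```bash
python3 -m pendant '[7,5,0,0.1,1, 7,5,0,0,1, 6,4.4,0,0,1, 0,0,10,0,1, 0,0,18,0,1, 0,0,20,0,1, 0,0,18,0,1, 0,0,10,0,1]'
python3 -c "
from p import *
save('scene','s1');save('top','t1')
plan((486,-64,212),87.3,2)"
```

```text
time: 2.1
position: [481.9, -74.1, 210.2]
eef_rot: [0.729, 0.685, -0.002, -0.002]
ft_force: [-0.9, 0.3, -0.6]
finger_gap: 1.0
grasp_force: 0.0
t 2.2 pos [481.9 -74.  210.8] yaw 86.42 tilt 0.29 f [-0.1 -0.5 -0.2] gap 1.003 grip 0.0 j [ 0.54  0.21 -0.51  1.62  0.11  1.34 -0.04]
5.1,1.7,-0.6,-0.09,1, 5.1,1.8,-0.6,-0.09,1, end [486. -64. 212.] 87.3
```

View pics/s1.png

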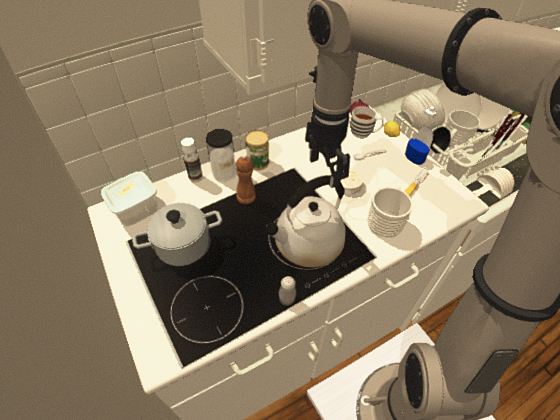

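```bash
python3 -m pendant '[5,2,-0.6,-0.1,1, 5,2,-0.6,-0.1,1, 0,0,0,0,0.25, 0,0,0,0,0.2, 0,0,0,0,0.1, 0,0,0,0,0, 0,0,0,0,0, 0,0,0,0,0]' 80
python3 -c "
from p import *
plan((486,-64,212),87.3,1)"
```

```text
time: 2.87
position: [488.5, -64.0, 214.4]
eef_rot: [0.723, 0.691, -0.0, 0.0]
ft_force: [0.1, 0.5, 0.0]
finger_gap: 0.146
grasp_force: 0.0
t 2.87 pos [488.5 -64.  214.4] yaw 87.44 tilt 0.01 f [0.1 0.5 0. ] gap 0.146 grip 0.0 j [ 0.53  0.22 -0.52  1.61  0.11  1.34 -0.05]
-0.1,-2.5,2.4,0.03,1, end [486. -64. 212.] 87.3
```

```bash
python3 -m pendant '[0,0,0,0,0, 0,0,0,0,0]'
python3 -c "
from p import *
a,_=save('scene','s2');b,_=save('top','t2')
cv2.imwrite('pics/c2.png',np.hstack([cv2.resize(a[120:270,260:400],(392,420),interpolation=3),cv2.resize(b[150:300,240:380],(392,420),interpolation=3)]))
plan((486,-64,212),87.3,1)"
```

```text
time: 3.03
position: [488.5, -63.9, 214.4]
eef_rot: [0.723, 0.691, -0.0, -0.0]
ft_force: [1.1, 0.5, 0.5]
finger_gap: -0.003
grasp_force: 0.0
t 3.13 pos [488.5 -63.9 214.4] yaw 87.46 tilt 0.0 f [-0.3 -0.4 -0.1] gap -0.003 grip 0.0 j [ 0.53  0.22 -0.52  1.61  0.11  1.34 -0.05]
-0.2,-2.5,2.4,0.03,1, end [486. -64. 212.] 87.3
```

View pics/c2.png

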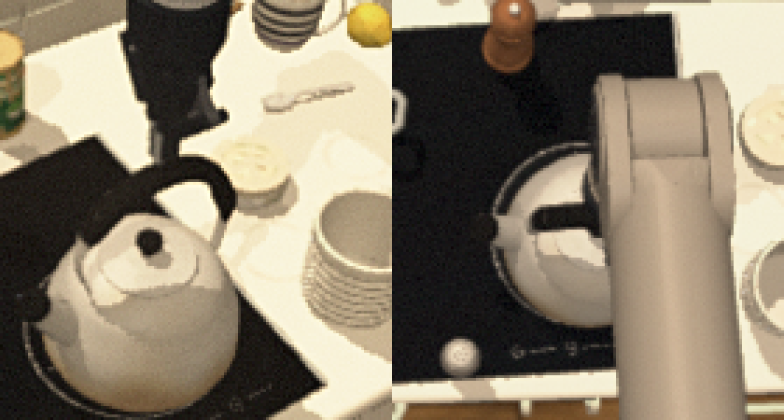

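```bash
python3 -c "
from p import *
for P in((488.5,-64,214.4),(487,-64,240)): print(proj('scene',P).round(1),proj('top',P).round(1))
d=np.load('pics/s2.npy');C=cloud('scene',d)
for v in range(160,200,3): print(v,[tuple(int(x) for x in np.nan_to_num(C[v,u])) for u in range(308,348,5)])
"
```

```text
[315.6 186.9] [317. 227.]
[316.8 179.8] [317.9 226.2]
160 [(766, -235, 0), (496, -54, 299), (473, -50, 319), (480, -70, 304), (444, -53, 341), (432, -57, 349), (430, -68, 345), (709, -339, 0)]
163 [(752, -226, 1), (494, -53, 292), (474, -52, 308), (470, -62, 307), (439, -50, 338), (427, -54, 346), (426, -66, 341), (695, -328, 2)]
166 [(740, -218, 1), (494, -54, 281), (475, -54, 298), (455, -52, 315), (439, -52, 329), (442, -68, 318), (691, -305, 1), (682, -319, 2)]
169 [(725, -208, 5), (493, -54, 273), (480, -58, 282), (453, -51, 309), (696, -268, 1), (688, -283, 1), (682, -299, -1), (648, -290, 31)]
172 [(717, -204, 0), (492, -54, 265), (478, -58, 274), (474, -69, 273), (686, -261, 0), (676, -274, 2), (643, -266, 33), (635, -279, 34)]
175 [(704, -196, 1), (490, -54, 257), (476, -57, 268), (473, -69, 264), (490, -98, 235), (665, -267, 1), (0, 0, 0), (626, -274, 31)]
178 [(694, -189, 0), (495, -58, 240), (490, -69, 240), (485, -80, 239), (481, -92, 236), (481, -107, 229), (623, -252, 31), (617, -267, 30)]
181 [(495, -45, 237), (486, -52, 242), (481, -63, 240), (476, -74, 239), (474, -
[... 197 characters left out ...]
)]
187 [(480, -35, 236), (476, -47, 233), (475, -60, 227), (637, -209, 0), (627, -221, 3), (623, -238, -2), (472, -120, 199), (474, -138, 188)]
190 [(477, -34, 229), (636, -170, 7), (632, -186, 2), (627, -202, 0), (621, -218, -3), (609, -228, 2), (476, -125, 182), (472, -138, 179)]
193 [(476, -34, 219), (626, -164, 6), (619, -177, 6), (617, -196, -2), (606, -207, 2), (600, -222, 0), (478, -129, 167), (473, -141, 165)]
196 [(547, -88, 110), (542, -101, 108), (609, -171, 5), (604, -186, 2), (596, -200, 1), (589, -214, 1), (488, -140, 140), (574, -242, 0)]
199 [(526, -73, 127), (522, -86, 125), (518, -100, 120), (519, -117, 110), (586, -193, 1), (579, -207, 1), (485, -140, 130), (564, -234, 1)]
```

```bash
python3 -c "
from p import *
for f in('s1','s2'):
  P=cloud('scene',np.load(f'pics/{f}.npy')).reshape(-1,3)
  for z in range(200,330,8):
    Q=P[(abs(P[:,2]-z)<4)&(abs(P[:,1]+68)<35)&(abs(P[:,0]-485)<75)]
    if len(Q):
      print(f,z,len(Q),'x hist',np.histogram(Q[:,0],bins=np.arange(410,561,10))[0],'y',Q[:,1].min().round(),Q[:,1].max().round())
"
```

```text
s1 224 16 x hist [ 0  0  0  0  0  0 16  0  0  0  0  0  0  0  0] y -89.0 -33.0
s1 232 90 x hist [ 0  0  0  0  0  0 63 16 11  0  0  0  0  0  0] y -102.0 -33.0
s1 240 159 x hist [ 0  0  0  0  0  0 40 77 42  0  0  0  0  0  0] y -96.0 -33.0
s1 264 15 x hist [ 0  0  4  0  0  0  0  0  0  0  0 10  1  0  0] y -87.0 -62.0
s1 272 49 x hist [ 0 12 10  0  0  0  0  0  0  0  0 26  1  0  0] y -89.0 -60.0
s1 280 48 x hist [ 0 13  9  0  0  0  0  0  0  0  0 23  3  0  0] y -88.0 -61.0
s1 288 53 x hist [ 0 15 12  0  0  0  0  0  0  0  0 23  3  0  0] y -87.0 -61.0
s1 296 37 x hist [ 0  4 10  1  0  0  0  0  0  0  0 20  2  0  0] y -84.0 -61.0
s1 304 32 x hist [ 0  5  5  0  0  0  0  0  0  0  0 19  3  0  0] y -84.0 -60.0
s1 312 67 x hist [ 8 13 10  2  0  0  0  0  0  0  0  4 14 15  1] y -84.0 -58.0
s1 320 84 x hist [32  1 16  6  0  0  0  3  1  0  4  1  0 16  4] y -84.0 -56.0
s1 328 102 x hist [17  3  5 32  9  0  1  4  6  2  7  1  0 12  3] y -82.0 -55.0
s2 216 2 x hist [0 0 0 0 0 0 2 0 0 0 0 0 0 0 0] y -102.0 -35.0
s2 224 20 x hist [ 0  0  0  0  0  0 20  0  0  0  0  0  0  0  0] y -103.0 -34.0
s2 232 110 x hist [
[... 188 characters left out ...]
y -60.0 -54.0
s2 264 26 x hist [ 0  0  0  0  0  0 14 10  2  0  0  0  0  0  0] y -70.0 -53.0
s2 272 25 x hist [ 0  0  0  0  0  0 12 10  3  0  0  0  0  0  0] y -70.0 -53.0
s2 280 26 x hist [ 0  0  0  0  0  0 12 11  3  0  0  0  0  0  0] y -72.0 -53.0
s2 288 20 x hist [ 0  0  0  0  0  0  4 11  5  0  0  0  0  0  0] y -60.0 -53.0
s2 296 18 x hist [0 0 0 0 0 1 7 3 6 1 0 0 0 0 0] y -59.0 -51.0
s2 304 64 x hist [ 0  0  0  0  4  7 21  9  8  5  8  2  0  0  0] y -73.0 -49.0
s2 312 51 x hist [ 0  0  0  1  9  6 16  1  6  1  5  6  0  0  0] y -76.0 -50.0
s2 320 81 x hist [ 0  0  0  7  7  0 32  2 10  2  6 11  4  0  0] y -76.0 -47.0
s2 328 64 x hist [ 0  0  4  7  2  1 13  3 11  5  0 10  7  1  0] y -60.0 -46.0
```

```bash
python3 -m pendant '[0,-2,0,0,1, 0,0,0,0,1, 0,0,0,0,1, 0,0,0,0,1, 0,0,0,0,1, 0,0,0,0,1, 0,0,0,0,1, 0,0,0,0,1]'
python3 -c "
from p import *
s,p,th,M=pose();print(p.round(1))
a,d=save('scene','s3');P=cloud('scene',d).reshape(-1,3)
Q=P[(abs(P[:,1]+68)<35)&(abs(P[:,0]-485)>25)&(abs(P[:,0]-485)<75)&(P[:,2]>205)&(P[:,2]<300)]
print(np.sort(Q[Q[:,0]<480][:,2])[:8].round(),np.sort(Q[Q[:,0]>490][:,2])[:8].round())
for s in(Q[:,0]<480,Q[:,0]>490): print(Q[s].min(0).round(1),Q[s].max(0).round(1))
"
```

```text
time: 3.8
position: [486.5, -63.7, 214.4]
eef_rot: [0.723, 0.691, -0.0, -0.0]
ft_force: [-0.6, -0.3, 0.3]
finger_gap: 1.001
grasp_force: 0.0
[486.5 -63.7 214.4]
[267. 269. 270. 272. 272. 273. 274. 274.] [266. 267. 267. 268. 268. 269. 269. 269.]
[428.6 -69.3 267.3] [444.9 -51.2 299.7]
[527.7 -78.4 266.4] [544.2 -54.5 299.7]
```

```bash
python3 -m pendant '[0,0,10,0,1, 0,0,14,0,1, 0,0,12,0,1, 0,0,8,0,1, 0,0,0,0,0.3, 0,0,0,0,0.2, 0,0,0,0,0.1, 0,0,0,0,0]' 80; python3 -m pendant '[0,0,0,0,0, 0,0,0,0,0, 0,0,0,0,0]'; python3 -c "
from p import *
plan((486,-64,170),87.3,1)"
```

```text
time: 4.52
position: [487.2, -63.7, 171.1]
eef_rot: [0.723, 0.691, 0.001, 0.001]
ft_force: [-0.2, -1.4, -0.9]
finger_gap: 0.452
grasp_force: 0.0
time: 4.77
position: [487.5, -63.8, 171.3]
eef_rot: [0.723, 0.691, 0.001, 0.001]
ft_force: [0.5, 0.6, 2.0]
finger_gap: 0.283
grasp_force: 78.8
t 4.77 pos [487.5 -63.8 171.3] yaw 87.45 tilt 0.13 f [0.5 0.6 2. ] gap 0.283 grip 78.8 j [ 0.52  0.24 -0.52  1.69  0.13  1.24 -0.07]
-0.3,-1.5,1.3,0.03,1, end [486. -64. 170.] 87.3
```

```bash
python3 -m pendant '[6,0.8,0,0,0, 12,1.5,0,0,0, 18,2,0,0,0, 20,2,0,0,0, 20,2,0,0,0, 20,2,0,0,0, 18,2,0,0,0, 14,1.7,0,0,0]'; python3 -c "
from p import *
plan((508,90,171.3),87.4,3,0)"
```

```text
time: 5.43
position: [506.6, 64.7, 171.3]
eef_rot: [0.722, 0.692, 0.0, 0.001]
ft_force: [-1.1, -1.7, 5.1]
finger_gap: 0.281
grasp_force: 79.2
t 5.43 pos [506.6  64.7 171.3] yaw 87.51 tilt 0.09 f [-1.1 -1.7  5.1] gap 0.281 grip 79.2 j [ 0.3   0.3  -0.58  1.64  0.17  1.26 -0.36]
8.4,0.1,-0.0,0.01,0, 8.5,0.1,-0.0,0.01,0, 8.4,0.1,-0.0,0.01,0, end [508.   90.  171.3] 87.4
```

```bash
python3 -m pendant '[12,0,0,0,0, 14,-1,0,0,0, 15,-6,0,0,0, 17,-8,0,0,0, 17,-8,0,0,0, 17,-8,0,0,0, 17,-8,0,0,0, 15,-7,0,0,0]'; python3 -c "
from p import *
plan((434.5,273.6,171.3),87.4,8,0)"
```

```text
time: 6.1
position: [466.1, 190.0, 171.3]
eef_rot: [0.723, 0.691, 0.0, 0.001]
ft_force: [1.1, -2.4, 4.1]
finger_gap: 0.28
grasp_force: 79.0
t 6.1 pos [466.1 190.  171.3] yaw 87.44 tilt 0.14 f [ 1.1 -2.4  4.1] gap 0.28 grip 79.0 j [ 0.1   0.29 -0.65  1.66  0.18  1.26 -0.63]
10.3,-4.4,-0.0,0.0,0, 10.3,-4.4,-0.0,0.0,0, 10.3,-4.4,-0.0,0.0,0, 10.2,-4.4,-0.0,0.0,0, 10.3,-4.4,-0.0,0.0,0, 10.2,-4.4,-0.0,0.0,0, 10.3,-4.4,-0.0,0.0,0, 10.2,-4.5,-0.0,0.0,0
end [434.5 273.6 171.3] 87.4
```

```bash
python3 -m pendant '[13,-5.5,0,0,0, 15,-6.5,0,0,0, 15,-6.5,0,0,0, 14,-6,0,0,0, 11,-5,0,0,0, 8,-3.5,0,0,0, 4,-1.7,0,0,0, 0,0,0,0,0]'; python3 -c "
from m import *;from p import plan
for n in('top','scene'):
    f='k_'+n;save(n,f)
    print(n,'large',ring(n,f,(497,-56),105),'mid',ring(n,f,(434.5,273.6),90)); kettle(n,f,(434,273))
plan((434.5,273.6,171.3),87.4,1,0)
cv2.imwrite('pics/k.png',np.hstack([cv2.imread('pics/k_top.png')[120:320,140:400],cv2.imread('pics/k_scene.png')[160:360,100:380]]))
"
```

```text
time: 6.77
position: [434.3, 272.6, 171.2]
eef_rot: [0.722, 0.692, 0.001, -0.0]
ft_force: [-0.8, 0.6, 6.0]
finger_gap: 0.286
grasp_force: 79.3
top large (array([498.1, -52.9]), np.float64(28.07)) mid (array([461.1, 249.6]), np.float64(1.09))
top handle box 439.1 231.0 27 13 yaw of kettle y vs world y deg -42.4 topz [221.4 231.1 233.7]
scene large (array([497.8, -55.8]), np.float64(28.82)) mid (array([452.3, 247.7]), np.float64(1.07))
scene handle box 416.6 270.3 99 57 yaw of kettle y vs world y deg -1.6 topz [227.2 237.1 250.9]
t 6.87 pos [434.4 272.6 171.3] yaw 87.53 tilt 0.14 f [-1.   0.5  5.2] gap 0.281 grip 79.4 j [-0.06  0.32 -0.68  1.63  0.21  1.27 -0.82]
1.0,0.1,-0.0,0.03,0, end [434.5 273.6 171.3] 87.4
```

View pics/k.png

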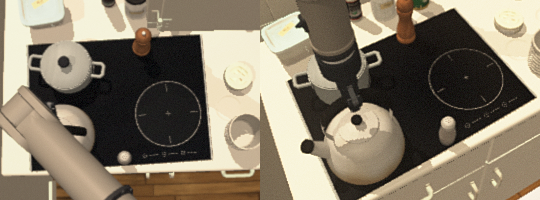

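```bash
python3 -m pendant '[1,0,0,0,0, 0,0,0,0,0.4, 0,0,0,0,0.7, 0,0,0,0,1, 0,0,0,0,1, 0,0,0,0,1, 0,0,0,0,1, 0,0,0,0,1]'; python3 -m pendant '[0,0,-6,0,1, 0,0,-12,0,1, 0,0,-18,0,1, 0,0,-20,0,1, -20,25,-18,0,1, -28,35,-4,0,1, -30,36,0,0,1, -20,24,0,0,1]';  python3 -c "
from m import *;from p import plan
for n in('top','scene'):
    f='q_'+n;save(n,f)
    kettle(n,f,(434,273));pot(n,f,(641,259))
    if n=='top':
        t=np.linspace(0,6.28,9)
plan((626,163,250),82,4,1)
"
```

```text
time: 7.53
position: [434.5, 271.9, 170.2]
eef_rot: [0.723, 0.691, -0.0, -0.0]
ft_force: [-0.0, 0.7, 0.8]
finger_gap: 0.998
grasp_force: 0.0
time: 8.2
position: [547.0, 171.0, 249.3]
eef_rot: [0.724, 0.69, 0.001, 0.002]
ft_force: [0.3, -0.2, 0.5]
finger_gap: 1.005
grasp_force: 0.0
top handle box 433.7 273.4 98 25 yaw of kettle y vs world y deg -1.7 topz [231.7 239.9 242.5]Traceback (most recent call last):
  File "<string>", line 5, in <module>
    kettle(n,f,(434,273));pot(n,f,(641,259))
                          ~~~^^^^^^^^^^^^^^^
  File "m.py", line 24, in pot
    K=P[(D<45)&(P[:,2]>126)&(P[:,2]<152)]; print(n,'knob',((K.min(0)+K.max(0))/2).round(1),K[:,2].max().round(1))
                                                            ~~~~~^^^
    return umr_minimum(a, axis, None, out, keepdims, initial, where)
ValueError: zero-size array to reduction operation minimum which has no identity
```

```bash
python3 -c "
from p import *
plan((628.1,165,150),81.6,7,1)
"
```

```text
t 8.25 pos [552.  163.6 247.6] yaw 86.64 tilt 0.46 f [ 4.6 -4.7 -0.4] gap 1.0 grip 0.0 j [ 0.09  0.4  -0.61  1.32  0.24  1.49 -0.56]
0.8,10.8,13.9,0.14,1, 1.0,10.8,14.0,0.14,1, 1.1,10.8,13.9,0.14,1, 1.2,10.8,14.0,0.14,1, 1.4,10.8,13.9,0.14,1, 1.5,10.8,14.0,0.14,1, 1.7,10.8,13.9,0.14,1, end [628.1 165.  150. ] 81.7
```

```bash
python3 -m pendant '[1,13,4,0.2,1, 1,14,8,0.2,1, 1,14,14,0.2,1, 1.2,13,18,0.2,1, 1.4,11,20,0.2,1, 1.5,8,20,0,1, 1.7,3,12,0,1, 0,0,0,0,1]';python3 -c "
from p import *
plan((628.1,165,60),81.6,5,1)
"
```

```text
time: 8.92
position: [618.6, 175.9, 148.5]
eef_rot: [0.752, 0.659, -0.003, -0.001]
ft_force: [-0.3, -0.3, 0.4]
finger_gap: 1.001
grasp_force: 0.0
t 8.92 pos [618.6 175.9 148.5] yaw 82.46 tilt 0.38 f [-0.3 -0.3  0.4] gap 1.001 grip 0.0 j [ 0.03  0.6  -0.56  1.27  0.31  1.36 -0.65]
-1.9,2.2,17.7,0.03,1, -1.9,2.2,17.7,0.03,1, -1.9,2.2,17.7,0.03,1, -1.9,2.1,17.7,0.03,1, -1.9,2.2,17.7,0.03,1, end [628.1 165.   60. ] 81.7
```

```bash
python3 -m pendant '[-5,4,4,0.1,1, -5,4,10,0.1,1, 0,2.5,16,0,1, 0,0,18,0,1, 0,0,18,0,1, 0,0,10,0,1, 0,0,2.5,0,1, 0,0,0,0,1]';python3 -c "
from p import *
a,d=save('scene','s5');P=cloud('scene',d).reshape(-1,3)
Q=P[(abs(P[:,1]-165)<25)&(abs(P[:,0]-628)>30)&(abs(P[:,0]-628)<70)&(P[:,2]>92)&(P[:,2]<180)]
for s in(Q[:,0]<628,Q[:,0]>628): print(s.sum(),Q[s].min(0).round(1),Q[s].max(0).round(1)) if s.sum() else 0
plan((628.1,165,18),81.6,4,1)
cv2.imwrite('pics/s5c.png',cv2.resize(a[120:300,110:290],(540,540),interpolation=3))
"
```

```text
time: 9.58
position: [629.3, 164.7, 73.5]
eef_rot: [0.758, 0.652, -0.0, 0.0]
ft_force: [0.8, 0.2, 0.4]
finger_gap: 0.999
grasp_force: 0.0
51 [559.4 160.1 125.2] [585.  186.3 179.8]
7 [658.4 182.4  96.7] [675.2 189.  102.6]
t 9.63 pos [630.  165.2  74.5] yaw 81.44 tilt 0.08 f [0.6 0.3 0.2] gap 0.999 grip 0.0 j [ 0.04  0.66 -0.53  1.36  0.34  1.21 -0.67]
-0.1,-0.5,14.1,-0.01,1, -0.1,-0.4,14.1,-0.01,1, -0.1,-0.5,14.1,-0.01,1, -0.2,-0.4,14.2,-0.01,1, end [628.1 165.   18. ] 81.6
```

View pics/s5c.png

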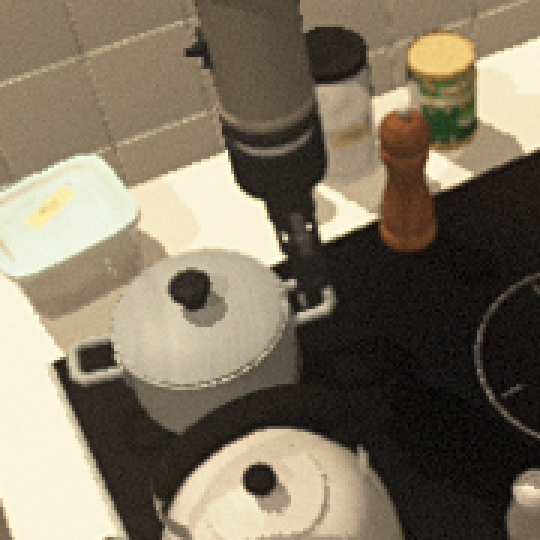

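```bash
python3 -m pendant '[0,-1.5,8,0,1, 0,0,14,0,1, 0,0,16,0,1, 0,0,12,0,1, 0,0,6.5,0,1, 0,0,0,0,0.7, 0,0,0,0,0.6, 0,0,0,0,0.5]' 60; python3 -m pendant '[0,0,0,0,0.4, 0,0,0,0,0.3, 0,0,0,0,0.3, 0,0,0,0,0.3]'
python3 -c "
from p import *
plan((628.1,165,18),81.6,1,1)
"
```

```text
time: 10.3
position: [628.8, 166.0, 18.1]
eef_rot: [0.758, 0.653, 0.001, 0.0]
ft_force: [-0.8, -0.0, -0.2]
finger_gap: 0.605
grasp_force: 0.0
time: 10.63
position: [629.0, 165.8, 18.6]
eef_rot: [0.758, 0.652, 0.001, 0.001]
ft_force: [-1.0, 0.1, 5.1]
finger_gap: 0.56
grasp_force: 61.8
t 10.63 pos [629.  165.8  18.6] yaw 81.46 tilt 0.15 f [-1.   0.1  5.1] gap 0.56 grip 61.8 j [ 0.03  0.71 -0.52  1.42  0.37  1.1  -0.69]
-0.9,-0.8,0.6,-0.03,1, end [628.1 165.   18. ] 81.6
```

```bash
python3 -m pendant '[-5,-0.5,0,0,0.3, -10,-0.5,0,0,0.3, -15,-0.8,0,0,0.3, -18,-0.8,0,0,0.3, -18,-0.8,0,0,0.3, -18,-0.8,0,0,0.3, -18,-0.8,0,0,0.3, -18,-5,0,0,0.3]' 80
python3 -c "
from p import *
plan((485,-147.7,18.6),81.5,12,0.3)
"
```

```text
time: 11.3
position: [602.3, 49.2, 18.6]
eef_rot: [0.758, 0.652, 0.003, 0.0]
ft_force: [1.9, 2.1, 5.9]
finger_gap: 0.557
grasp_force: 81.6
t 11.3 pos [602.3  49.2  18.6] yaw 81.45 tilt 0.34 f [1.9 2.1 5.9] gap 0.557 grip 81.6 j [ 0.25  0.62 -0.53  1.57  0.35  1.03 -0.52]
-17.7,-7.2,-0.0,-0.0,0.3, -17.7,-7.2,-0.0,-0.0,0.3, -17.7,-7.2,-0.0,-0.0,0.3, -17.7,-7.2,-0.0,-0.0,0.3, -17.7,-7.2,-0.0,-0.0,0.3, -17.7,-7.3,-0.0,-0.0,0.3, -17.7,-7.2,-0.0,-0.0,0.3, -17.6,-7.3,-0.0,-0.0,0.3
-17.7,-7.2,-0.0,-0.0,0.3, -17.6,-7.3,-0.0,-0.0,0.3, -17.7,-7.2,-0.0,-0.0,0.3, -17.6,-7.3,-0.0,-0.0,0.3, end [ 485.  -147.7   18.6] 81.5
```

```bash
python3 -m pendant '[-18,-8,0,0,0.3, -19,-8,0,0,0.3, -19,-8,0,0,0.3, -19,-8,0,0,0.3, -19,-8,0,0,0.3, -19,-8,0,0,0.3, -18,-7,0,0,0.3, -16,-6.5,0,0,0.3]'
python3 -c "
from p import *
plan((485,-147.7,18.6),81.5,5,0.3)
"
```

```text
time: 11.97
position: [518.9, -88.0, 18.5]
eef_rot: [0.758, 0.652, 0.002, 0.001]
ft_force: [1.1, 2.3, 6.8]
finger_gap: 0.556
grasp_force: 81.8
t 11.97 pos [518.9 -88.   18.5] yaw 81.43 tilt 0.26 f [1.1 2.3 6.8] gap 0.556 grip 81.8 j [ 0.55  0.49 -0.54  1.8   0.3   0.94 -0.27]
-12.8,-4.9,-0.0,-0.0,0.3, -12.8,-4.9,-0.0,-0.0,0.3, -12.8,-5.0,-0.0,-0.0,0.3, -12.8,-4.9,-0.1,-0.0,0.3, -12.9,-5.0,-0.0,-0.0,0.3, end [ 485.  -147.7   18.6] 81.4
```

```bash
python3 -m pendant '[-15,-5.5,0,0,0.3, -15,-5.5,0,0,0.3, -13,-5,0,0,0.3, -10,-4,0,0,0.3, -6,-2.5,0,0,0.3, -4,-2,0,0,0.3, 0,0,0,0,0.3, 0,0,0,0,0.3]'
python3 -c "
from m import *;from p import plan
plan((485,-147.7,18.6),81.5,1,0.3)
for n in('top','scene'):
    f='r_'+n;save(n,f);P=pts(n,f);D=np.hypot(P[:,0]-498,P[:,1]+54);K=P[(D<40)&(P[:,2]>126)&(P[:,2]<152)];print(n,'knob',((K.min(0)+K.max(0))/2).round(1),len(K)); kettle(n,f,(434,273))
    H=P[(D>88)&(D<128)&(P[:,2]>62)&(P[:,2]<95)&(P[:,1]>0)]; print(cv2.minAreaRect(H[:,:2].astype('f4')))
cv2.imwrite('pics/r.png',np.hstack([cv2.imread('pics/r_top.png')[120:320,140:400],cv2.imread('pics/r_scene.png')[160:360,100:380]]))
"
```

```text
time: 12.63
position: [485.2, -147.2, 18.6]
eef_rot: [0.758, 0.652, 0.001, 0.001]
ft_force: [-0.1, 0.7, 9.0]
finger_gap: 0.558
grasp_force: 81.9
t 12.63 pos [ 485.2 -147.2   18.6] yaw 81.39 tilt 0.18 f [-0.1  0.7  9. ] gap 0.558 grip 81.9 j [ 0.68  0.45 -0.54  1.85  0.28  0.92 -0.14]
-0.5,-0.2,-0.0,-0.02,0.3, end [ 485.  -147.7   18.6] 81.5
top knob [499.4 -52.3 140.7] 121
top handle box 433.6 270.9 97 25 yaw of kettle y vs world y deg -0.8 topz [231.4 239.8 242.8]
((514.6473388671875, 48.41522979736328), (33.51873779296875, 50.238914489746094), 79.8012924194336)
scene knob [497.5 -54.3 138.8] 133
scene handle box 431.0 268.7 100 27 yaw of kettle y vs world y deg -2.1 topz [230.6 239.1 240.9]
((512.5393676757812, 47.28851318359375), (32.97702407836914, 48.33942794799805), 84.20762634277344)
```

View pics/r.png

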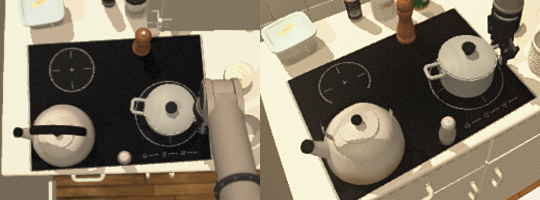

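```bash
python3 -m pendant '[0,0,0,0,0.65, 0,0,0,0,0.75, 0,0,0,0,0.85, 0,0,0,0,1, 0,0,0,0,1, 0,0,0,0,1, 0,0,-3,0,1, 0,0,-8,0,1]'; python3 -m pendant '[0,0,-15,0,1, 0,0,-22,0,1, 0,0,-25,0,1, 0,0,-25,0,1, 0,0,-25,0,1, -10,-10,-20,0,1, -20,-10,-10,0,1, -20,-10,0,0,1]'; python3 -m pendant '[-20,-10,0,0,1, -20,-10,0,0,1, -20,-10,0,0,1, -20,-10,0,0,1, -15,-5,0,0,1, -10,0,0,0,1, 0,0,0,0,1, 0,0,0,0,1]'
python3 -c "
from m import *;from p import plan
plan((485,-147.7,18.6),81.5,1,0.3)
from scipy.optimize import least_squares
for n in('top','scene'):
    f='v_'+n;save(n,f); pot(n,f,(498,-54)); print('large',ring(n,f,(498,-54),105))
    for k in range(3): save(n,f); kettle(n,f,(434,271))
    P=pts(n,f)
    B=P[(np.hypot(P[:,0]-434,P[:,1]-272)<100)&(P[:,2]>20)&(P[:,2]<100)&(P[:,1]<330)]
    R=lambda z:np.interp(z,[0,15,70,100],[96,96,86,70])
    print(len(B),least_squares(lambda c:np.hypot(B[:,0]-c[0],B[:,1]-c[1])-R(B[:,2]-6),[434,272],loss='soft_l1').x)
cv2.imwrite('pics/v.png',np.hstack([cv2.imread('pics/v_top.png')[100:340,140:440],cv2.imread('pics/v_scene.png')[120:360,100:400]]))
"
```

```text
time: 13.4
position: [482.8, -146.3, 27.4]
eef_rot: [0.758, 0.653, -0.001, -0.001]
ft_force: [0.2, -0.8, 0.4]
finger_gap: 1.002
grasp_force: 0.0
time: 14.07
position: [449.4, -191.6, 174.1]
eef_rot: [0.757, 0.654, 0.002, 0.003]
ft_force: [-0.2, -0.5, 0.6]
finger_gap: 1.001
grasp_force: 0.0
time: 14.73
position: [387.6, -288.3, 170.5]
eef_rot: [0.758, 0.653, 0.001, 0.0]
ft_force: [1.0, 0.6, -0.1]
finger_gap: 0.998
grasp_force: 0.0
t 14.73 pos [ 387.6 -288.3  170.5] yaw 81.46 tilt 0.07 f [ 1.   0.6 -0.1] gap 0.998 grip 0.0 j [ 1.02  0.22 -0.49  1.71  0.11  1.23  0.35]
153.5,75.5,151.9,-0.01,0.3, end [ 485.  -147.7   18.6] 81.5
top knob [499.7 -52.4 139.3] 147.8
 handle 102 514.9 48.4 34 50 80 z 82.5
 handle 90 483.4 -155.2 32 50 79 z 82.4
 mid [499.1 -53.4] len 206.0 axis deg from +y -8.8
large (array([498.4, -52.9]), np.float64(19.36))
top handle box 433.7 271.1 108 25 yaw of kettle y vs world y deg -0.9 topz [230.6 239.9 242.4]
top handle box 433.5 272.2 100 25 yaw of kettle y vs world y deg -1.2 topz [230.9 239.5 242. ]
top handle box 433.6 270.8 97 25 yaw of kettle y vs world y deg -1.4 topz [231.5 239.8 242.2]
937 [434.27462405 276.50755788]
scene knob [497.6 -54.7 138.8] 145.7
 handle 118 512.4 47.2 33 50 83 z 83.2
 handle 111 481.8 -156.1 34 50 78 z 83.1
 mid [497.1 -54.4] len 205.6 axis deg from +y -8.5
large (array([498.4, -56.2]), np.float64(16.31))
scene handle box 431.8 268.8 99 27 yaw of kettle y vs world y deg -2.3 topz [230.7 239.4 241. ]
scene handle box 432.1 268.7 98 27 yaw of kettle y vs world y deg -2.3 topz [230.8 239.5 241.2]
scene handle box 432.1 267.4 101 28 yaw of kettle y vs world y deg -2.2 topz [230.8 239.3 241.2]
1599 [431.42033417 273.52603114]
```

View pics/v.png

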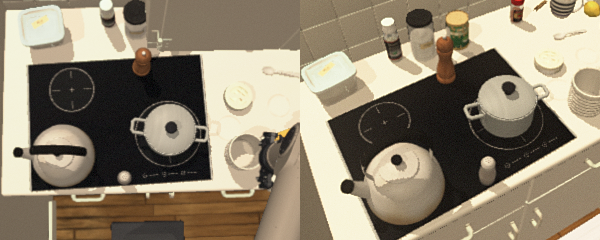

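```bash
python3 -c "
from rig import *
print(finish_job())"
```

```text
the job is handed in; nothing more can be done
None
```

The kettle now stands on the middle-sized zone and the pot on the large zone, each within about 4 mm of its ring's centre by the camera measurements; both stayed flat on the glass, nothing else was moved that I could see, and I handed the job in at about 15 s.

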